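# Seat the glazing bead along a panel frame

## Task

Four short metal bead sections stand proud in a row along one rail of the glass-panel frame lying on the table. Starting at the end of the row with the hanging ring, go lightly along the row with the fingertips to the other end so that each section is pushed down until it sits on the wooden rail, one after another in that order. Nothing is to be lifted: leave the frame lying where it is, do not press hard on it, and leave the jar, the tealight holder and the glass block beside it where they stand.

Things in the scene. Friction and masses are not known exactly. Their poses are not given: they have to be found in the camera images.
- frame: Loose wooden frame (about 1.2 kg) lying flat on the table with a glass panel in it. Origin: on the table under the middle of the bead rail. The bead rail runs along the frame's own y: 200 mm long, 30 mm wide (x from -15 to +15 mm), its top 22 mm above the table. The rest of the frame, at most 14 mm high, reaches to x = +151 mm; the glass lies inside it. The frame may lie at any yaw. z is up.
- ring_end (a point): Point on the rail's top edge at its +y end, 100 mm from the frame's origin, where a steel plate with a flat hanging ring (30 mm across, sticking out 31 mm beyond the rail, 11 mm above the table) is fixed. The row starts at this end.
- bead1 (a joint): How far bead section 1 (counted from the ring end) is pushed down, m: 0 = fully proud with a 5.5 mm gap under it, 0.0055 = sitting on the rail (stop). It counts as home beyond 0.0035. Starts between 0 and 0.001. A friction of about 1.5 N holds it wherever it is left; no spring.
- bead1_top (a point): Middle of the flat top of bead section 1, at frame y = 66 mm (sections 44 mm apart, 6 mm gaps); falls from 36.5 mm (fully proud) to 31 mm above the table (home). Aluminium cap 38 mm long along the rail, 16 wide, 9 high: 14 mm flat top, ends sloping down 6.5 mm over 12 mm, so a fingertip sliding along the row at the home height wedges it down.
- bead2 (a joint): How far bead section 2 (counted from the ring end) is pushed down, m: 0 = fully proud with a 5.5 mm gap under it, 0.0055 = sitting on the rail (stop). It counts as home beyond 0.0035. Starts between 0 and 0.001. A friction of about 1.5 N holds it wherever it is left; no spring.
- bead2_top (a point): Middle of the flat top of bead section 2, at frame y = 22 mm (sections 44 mm apart, 6 mm gaps); falls from 36.5 mm (fully proud) to 31 mm above the table (home). Aluminium cap 38 mm long along the rail, 16 wide, 9 high: 14 mm flat top, ends sloping down 6.5 mm over 12 mm, so a fingertip sliding along the row at the home height wedges it down.
- bead3 (a joint): How far bead section 3 (counted from the ring end) is pushed down, m: 0 = fully proud with a 5.5 mm gap under it, 0.0055 = sitting on the rail (stop). It counts as home beyond 0.0035. Starts between 0 and 0.001. A friction of about 1.5 N holds it wherever it is left; no spring.
- bead3_top (a point): Middle of the flat top of bead section 3, at frame y = -22 mm (sections 44 mm apart, 6 mm gaps); falls from 36.5 mm (fully proud) to 31 mm above the table (home). Aluminium cap 38 mm long along the rail, 16 wide, 9 high: 14 mm flat top, ends sloping down 6.5 mm over 12 mm, so a fingertip sliding along the row at the home height wedges it down.
- bead4 (a joint): How far bead section 4 (counted from the ring end) is pushed down, m: 0 = fully proud with a 5.5 mm gap under it, 0.0055 = sitting on the rail (stop). It counts as home beyond 0.0035. Starts between 0 and 0.001. A friction of about 1.5 N holds it wherever it is left; no spring.
- bead4_top (a point): Middle of the flat top of bead section 4, at frame y = -66 mm (sections 44 mm apart, 6 mm gaps); falls from 36.5 mm (fully proud) to 31 mm above the table (home). Aluminium cap 38 mm long along the rail, 16 wide, 9 high: 14 mm flat top, ends sloping down 6.5 mm over 12 mm, so a fingertip sliding along the row at the home height wedges it down.
- jar: Open glass jar of green glass grains, 42 mm across, 38 mm high, loose, standing beside the frame; bystander. Origin: centre of its underside.
- tealight: Clear glass tealight holder, 64x64 mm, 46 mm high, loose, standing beside the frame; bystander. Origin: centre of its underside.
- block: Fused glass block, 45x45 mm, 20 mm high, loose, standing beside the frame; bystander. Origin: centre of its underside.

How it is judged:
On the way, in this order (a step that is already met when the one before it is completed fails the run):
1. the first (ring end) bead section is pushed home, before those after it (value of joint bead1 above 0.0035 m), for 0.1 s.
2. the second bead section is pushed home, before those after it (value of joint bead2 above 0.0035 m), for 0.1 s.
3. the third bead section is pushed home, before those after it (value of joint bead3 above 0.0035 m), for 0.1 s.
4. the fourth bead section is pushed home, before those after it (value of joint bead4 above 0.0035 m), for 0.1 s.
At the end, for the whole second after the job is handed in: All four bead sections are home (pushed in more than 3.5 of 5.5 mm, that is less than 2 mm gap to the rail); the frame lies flat and still within 20 mm of where it lay (its ring end within 25 mm); jar, tealight holder and block are within 20 mm of where they stood (value of joint each of bead1, bead2, bead3, bead4 above 0.0035 m and distance of each of frame, jar, tealight, block from where it was at the start of the episode below 0.02 m and distance of ring_end from where it was at the start of the episode below 0.025 m and angle between frame's own z axis and vertical below 0.05 rad and linear speed of frame below 0.01 m/s); the robot touches nothing.
It fails at once if the frame is lifted (12 mm) or tipped (height (world z) of frame above 0.012 m or angle between frame's own z axis and vertical above 0.15 rad).
It fails at once if the frame is pushed more than 20 mm away (ring end 25 mm) (distance of frame from where it was at the start of the episode above 0.02 m or distance of ring_end from where it was at the start of the episode above 0.025 m).
It fails at once if the fingers press on the frame or its bead with more than 40 N (contact force between the fingers and frame above 40 N).
It fails at once if the jar, the tealight holder or the glass block is moved more than 20 mm or lifted (distance of any of jar, tealight, block from where it was at the start of the episode above 0.02 m).
It also fails if it takes over 38 s, if anything falls off the work surface, if the arm or the gripper's body presses on something with over 40 N, if the wrist force passes 120 N, or if a joint passes its speed limit or range.

## Robot

A 6-joint arm with a two-finger parallel gripper is mounted at the origin on a cart in front of the work surface, level with it; the furniture and walls round the work are solid. World frame = base frame: x ahead of the robot, y to its left, z up, the work surface at z = 0. Lengths are in m, angles in rad, forces in N, time in s.
With the tool pointing down it reaches from about 0.15 to 0.775 m from the base axis. Payload 6.1 kg.
Tool frame: the origin (TCP) lies on the front face of the gripper's body, between the roots of the fingers; the fingertips stand 73 mm ahead of it and the grasp point (between the pads) lies 54 mm ahead of it (finger_overhang is the distance from the TCP to the fingertips, in m); z points along the fingers, y is the line along which they close (so a half turn about z gives the same grasp; the last joint's range is limited). The gripper opens to 85 mm and grips with 20 to 120 N. Pads are 22 mm wide; open, the fingers measure 114 mm over their backs; the gripper's body (76 mm by 85 mm) begins 54 mm behind the grasp point. The pads swing forward as they close: fully open they stand 13 mm farther back than shut.
Start: joints at [-1.149, 0.126, -0.04, 1.405, 0, 1.571], TCP at [0.215, -0.479, 0.304] pointing down, gripper open.
Joint ranges: [-2.72, 2.72], [-0.95, 1.95], [-1.27, 1.35], [-1.78, 2.02], [-1.46, 1.47], [-3.14, 3.14]. Speed limits (rad/s): [2.39, 2.39, 3.01, 3.14, 3.14, 3.14].

## Interface

Orientations are given as [roll, pitch, yaw] about the fixed x, y, z axes, in that order (R = Rz(yaw) Ry(pitch) Rx(roll)).
In Python, from cell import * gives the robot as it stands.
- The arm moves only by the tool carry_out, never from a script. Its arguments are lists of equal length, an entry for each row: "xyz": the shift along the tool's x, y, z in m, a list of three; "delta_rot": the turn, a rotation vector about the tool's x, y, z in degrees, a list of three; "jaw": the opening, from -1 (shut) to 1 (fully open). A call has 1 to 20 rows; each row shifts and turns the commanded pose from where the row before left it, along the tool's axes as they then stand; what a row does not reach is not made up. A row lasts 1/12 s, in which the tool goes at most 41.7 mm and 7.16 degrees, less where a joint would pass 70% of its speed; a pose out of reach is approached as far as the arm can. A call is refused whole if a number of a shift passes 0.0417 or a number of a turn 7.16, either way. A call with a gripper value outside its range is refused whole. The fingers move at their own pace and stop on an object; the grip force is fixed at half the most. Time passes only in rows, so rows that do not move let the fingers close. It gives the time, the measured TCP pose, the force, the opening and the grip force at its end, in the units of the state.
- state(): the state, without advancing time (a new reading comes with each control period).
- grab_frame(name): name is "scene" or "top"; returns a dict with "color" (420x560x3 uint8, red, green, blue), "K" (3x3 intrinsics, pixels), "pose" (4x4, takes a point from camera to world coordinates). Camera axes: x right, y up, looking along -z (the intrinsics and any distortion apply to the point x, -y, -z); pixel columns grow to the right and rows downward; lengths in m; the calibration is good to about 2 mm. A picture is of the moment at which its call begins. There is no depth.
- hand_in(): hands the job in; it is judged then, once.
Trained networks look in a picture, given as the dict that the camera call returned (one of the last four; its "shot" number tells which), for a name from the list of things; names that differ only in an ending like _2 or _b are one class to them, and where a whole thing is asked for, a point or a joint stands for the part that bears it (a point fixed in the world has none). Each returns a list of dicts, best first, with "p" (0 to 1); they miss things now and then, are a little off and sometimes report something else, mostly with a low value. They report only what shows in the picture. A call takes as long as a camera call.
- search_frame(picture, target): "point" ([column, row] in pixels, amid what is visible of it).
- regions_of(picture, target): "pixels" (420x560 bool, what is visible of it) and "point" ([column, row] in pixels, amid what is visible of it).
The state is a dict: "t": time; "joint_pos": joint angles; "joint_vel": joint speeds; "joint_torque": joint torques, N m; "ee_pos": TCP position; "eef_rot": TCP orientation; "force": force on the tool from outside, world axes, zero at the start; "wrist_torque": the same for the moment, N m; "finger_gap": opening from 0.0 (shut) to 1.0 (fully open); "gripper_force": force on a finger pad.
Only numpy, scipy, OpenCV 4.12 (cv2) and the standard library are available. Lean on these libraries where they do the work, as an engineer would, in place of code of your own. Each camera call takes 0.05 s, during which the arm holds its last target. There are 200 camera calls.

## Working session

There is one attempt and no reset: what is moved stays moved. The work goes in short steps, Python scripts to look and compute and a tool call to move; the robot and the scene stay as the last step left them, time stands still between calls to the robot, and variables do not carry over. Pictures are saved under pics/ and viewed, at most 10 in all, crops included, and the job is handed in when it is done.

Besides the shell and the picture viewer there is one more tool, called after ">>>" as name(argument=value, ...) on one line, values as JSON. carry_out: Moves the arm, as the interface text tells. Its arguments: {"type":"object","properties":{"xyz":{"type":"array"},"delta_rot":{"type":"array"},"jaw":{"type":"array"}},"required":["xyz","delta_rot","jaw"]}

```bash
mkdir -p pics
cat > h.py <<'E'
from cell import *
import numpy as np, cv2
def proj(f,P):
    T=np.linalg.inv(f["pose"]); c=(T[:3,:3]@np.atleast_2d(P).T).T+T[:3,3]
    u=np.stack([c[:,0],-c[:,1],-c[:,2]],1)@f["K"].T
    return u[:,:2]/u[:,2:]
def ray(f,p):
    d=np.linalg.inv(f["K"])@np.array([p[0],p[1],1.]); d=np.array([d[0],-d[1],-d[2]])
    return f["pose"][:3,3],f["pose"][:3,:3]@d
def atz(f,p,z):
    o,d=ray(f,p); return o+d*(z-o[2])/d[2]
def tri(f,p,g,q):
    o,d=ray(f,p);o2,e=ray(g,q)
    s=np.linalg.lstsq(np.stack([d,-e],1),o2-o,rcond=None)[0]
    a=o+d*s[0];b=o2+e*s[1]; return (a+b)/2,np.linalg.norm(a-b)
E
python3 - <<'E'
from h import *
np.set_printoptions(precision=4,suppress=True)
s=state();print(s)
F={n:grab_frame(n) for n in("scene","top")}
for n,f in F.items():
    cv2.imwrite(f"pics/{n}0.png",f["color"][:,:,::-1]);print(n,[k for k in f],f["K"],f["pose"])
for t in["frame","ring_end","bead1_top","bead2_top","bead3_top","bead4_top","jar","tealight","block"]:
    L={n:search_frame(f,t)[:4] for n,f in F.items()}
    print(t,{n:[(np.round(x["point"],1).tolist(),round(x["p"],2)) for x in l] for n,l in L.items()})
    if L["scene"] and L["top"]: print(tri(F["scene"],L["scene"][0]["point"],F["top"],L["top"][0]["point"]))
E
```

```text
{'t': 0.0, 'joint_pos': array([-1.149 ,  0.1264, -0.0406,  1.4054, -0.    ,  1.5708]), 'joint_vel': array([-0.0001, -0.0007, -0.0002, -0.0014,  0.0004,  0.0003]), 'joint_torque': array([  0.0035, -43.5923,  35.2919,   0.0172,   0.0001,  -0.    ]), 'ee_pos': array([ 0.2148, -0.4787,  0.3031]), 'eef_rot': array([-3.14  ,  0.    ,  0.4218]), 'force': array([0.0072, 0.1848, 0.3379]), 'wrist_torque': array([-0.008 , -0.0152,  0.0595]), 'gripper_force': 0.0, 'finger_gap': 0.9996361758287197}
scene ['color', 'K', 'pose', 'shot'] [[430.0091   0.     282.1459]
 [  0.     430.0091 213.6579]
 [  0.       0.       1.    ]] [[-0.5478  0.4029 -0.7332 -0.0512]
 [-0.8366 -0.2671  0.4784  0.4244]
 [-0.0031  0.8754  0.4833  0.4903]
 [ 0.      0.      0.      1.    ]]
top ['color', 'K', 'pose', 'shot'] [[401.7498   0.     282.8657]
 [  0.     401.7498 206.2543]
 [  0.       0.       1.    ]] [[ 0.0051  0.9929 -0.1188  0.4791]
 [-0.9998  0.0071  0.0164  0.017 ]
 [ 0.0172  0.1187  0.9928  0.9041]
 [ 0.      0.      0.      1.    ]]
frame {'scene': [([222.8, 264.1], 0.83)], 'top': [([220.3, 206.3], 0.78)]
[... 479 characters left out ...]
9 ]), np.float64(0.004094944510396398))
bead3_top {'scene': [([258.7, 248.2], 0.54)], 'top': [([256.1, 267.4], 0.71), ([247.1, 219.0], 0.62)]}
(array([0.471 , 0.0885, 0.0799]), np.float64(0.07313035063145241))
bead4_top {'scene': [], 'top': []}
jar {'scene': [([300.5, 272.2], 0.9), ([251.4, 272.0], 0.18)], 'top': [([258.9, 267.0], 0.67)]}
(array([0.4527, 0.0549, 0.0258]), np.float64(0.0033005141554232225))
tealight {'scene': [([314.8, 239.4], 0.69)], 'top': [([296.2, 233.1], 0.92)]}
(array([ 0.5245, -0.0278,  0.0286]), np.float64(0.002234946478371929))
block {'scene': [([255.8, 220.9], 0.6)], 'top': [([274.9, 162.4], 0.57)]}
(array([0.6847, 0.0184, 0.0096]), np.float64(0.005704321170667367))
```

Run:
```python
import cv2
a=cv2.imread("pics/scene0.png")[180:330,150:350];b=cv2.imread("pics/top0.png")[120:300,150:330]
cv2.imwrite("pics/sc.png",cv2.resize(a,None,fx=4,fy=4,interpolation=cv2.INTER_CUBIC))
cv2.imwrite("pics/tc.png",cv2.resize(b,(600,600),interpolation=cv2.INTER_CUBIC))
```

```text
(no output)
```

View pics/sc.png

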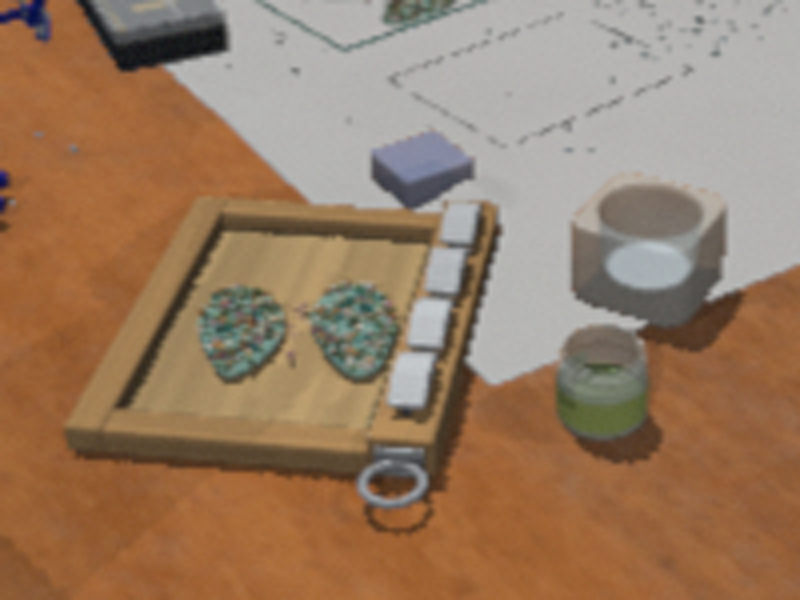

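View pics/tc.png

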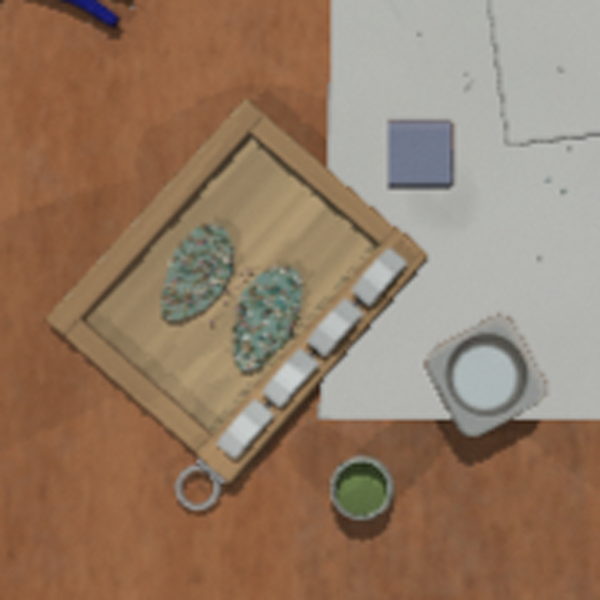

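The scene crop shows the bead row running from (411,378), by the ring, to (462,222). In the top crop it runs from (247,430) to (380,277), with the ring at (200,488). The jar and tealight are to the right of the rail, and the block is beyond its far end. Next I'll segment the caps and fit the frame pose in both views.

```bash
cat > fit.py <<'E'
from h import *
from scipy.optimize import least_squares
np.set_printoptions(precision=4,suppress=True)
def caps(F,off=0.):
    seeds={"top":[(224,249),(237,233),(251,218),(264,203)],"scene":[(253,274.5),(257,260.5),(261,247.5),(265.5,235.5)]}
    out=[]
    for n,f in F.items():
        hsv=cv2.cvtColor(f["color"],cv2.COLOR_RGB2HSV)
        m=((hsv[:,:,1]<60)&(hsv[:,:,2]>110)).astype(np.uint8)
        _,l,st,c=cv2.connectedComponentsWithStats(m,connectivity=4)
        for i,s in enumerate(seeds[n]):
            k=l[int(round(s[1])),int(round(s[0]))]
            out.append((n,i,c[k],st[k,4]))
    return out
def model(x,y,w,yc,drop):
    P=[]
    for dy,z in((7,.0365),(19,.030),(19,.0275)):
        for a in(-8,8):
            for s in(-1,1): P.append((a/1e3,yc+s*dy/1e3,z-drop))
    P=np.array(P);c,s=np.cos(w),np.sin(w)
    return np.c_[x+c*P[:,0]-s*P[:,1],y+s*P[:,0]+c*P[:,1],P[:,2]]
def cen(f,P):
    h=cv2.convexHull(proj(f,P).astype(np.float32));M=cv2.moments(h)
    return np.array([M["m10"],M["m01"]])/M["m00"],M["m00"]
Y=[.066,.022,-.022,-.066]
E
cat > run1.py <<'E'
from fit import *
F={n:grab_frame(n) for n in("scene","top")}
C=caps(F)
def res(p): return np.concatenate([cen(F[n],model(*p[:3],Y[i],p[3]))[0]-c for n,i,c,a in C])
a,b=[atz(F["top"],p,.034)[:2] for p in((224,249),(264,203))]
w0=np.arctan2(*(a-b)[::-1])-np.pi/2; m=(a+b)/2
r=least_squares(res,[*m,w0,0.0])
print("fit x y yaw drop",r.x,"deg",np.degrees(r.x[2]))
for (n,i,c,ar),e in zip(C,r.fun.reshape(-1,2)): print(n,i+1,c,ar,cen(F[n],model(*r.x[:3],Y[i],r.x[3]))[1],e)
for i in range(4): print(i+1,tri(F["scene"],C[i][2],F["top"],C[4+i][2]))
E
python3 run1.py
```

```text
fit x y yaw drop [ 0.5493  0.0821  0.8775 -0.0005] deg 50.27701358253581
scene 1 [255.9945 261.8485] 363 137.4005406210199 [-1.4209  8.8925]
scene 2 [255.9945 261.8485] 363 119.39016367448494 [ 2.5445 -5.0846]
scene 3 [255.9945 261.8485] 363 104.44056465104222 [  6.1506 -17.7952]
scene 4 [301.1141 178.139 ] 28329 91.92477463604882 [-35.6755  54.3054]
top 1 [222.9396 248.0537] 149 137.88465185579844 [ 3.2893 -3.1149]
top 2 [236.5571 232.7143] 140 135.43629252398387 [ 2.9777 -3.3439]
top 3 [249.9051 217.4161] 137 133.51691576093435 [ 2.8078 -3.4638]
top 4 [263.1765 202.3309] 136 131.9060111748986 [ 2.5692 -3.6263]
1 (array([0.4908, 0.1271, 0.0543]), np.float64(0.002607786612292586))
2 (array([0.5263, 0.1045, 0.0242]), np.float64(0.0029072395873281616))
3 (array([ 0.5645,  0.0803, -0.008 ]), np.float64(0.008437576635642324))
4 (array([0.5565, 0.0192, 0.1664]), np.float64(0.05652817789928037))
```

```bash
python3 - <<'E'
s=open("fit.py").read()
s=s.replace("""m=((hsv[:,:,1]<60)&(hsv[:,:,2]>110)).astype(np.uint8)""","""m=((hsv[:,:,1]<(60 if n=="top" else 30))&(hsv[:,:,2]>(110 if n=="top" else 150))).astype(np.uint8)""")
open("fit.py","w").write(s)
s=open("run1.py").read()
s=s.replace("C=caps(F)\n","""C=caps(F)
for n,i,c,ar in C: print(n,i,c,ar)
h=cv2.cvtColor(F["scene"]["color"],cv2.COLOR_RGB2HSV)
print(h[228:284:1,250:270:2,1][::3]);print(h[228:284:3,250:270:2,2])
C=[c for c in C if c[3]<180]
""").replace("for i in range(4)","if len(C)==8:\n for i in range(4)")
open("run1.py","w").write(s)
E
python3 run1.py
```

```text
scene 0 [252.2087 274.0957] 115
scene 1 [256.5806 259.957 ] 93
scene 2 [260.7857 246.8571] 84
scene 3 [300.0127 187.4836] 20669
top 0 [222.9467 248.0867] 150
top 1 [236.5036 232.7554] 139
top 2 [249.9051 217.4161] 137
top 3 [263.2    202.2667] 135
[[ 40  38  44  42  44   8   3   6   3   3]
 [  7  28  19   2   3  24  15   1   1   0]
 [120 124 123 124 125  65   5   8   8  11]
 [118 113 121 115 119  39  11   8   8   4]
 [ 99  96 103 106 120  53   8   5  10  33]
 [103 106 104  98   7   9   7   9   2 115]
 [103 105 102  55   8   8   7   9  45 128]
 [104 105 106  44  10   8   7  11 102 117]
 [104 101 119  41  10   9   8   0 119 122]
 [105 101  16   9   5   7   7 115 125 126]
 [103  58   8   9  10   8  18 121 123  85]
 [ 93  38   8   8   8  10  70 122 121  13]
 [107  10   9   8   9   2 126 123 121  14]
 [102  68  27   8  23  57 121 123  78   4]
 [  8   9   8   8   0 125 122 119  16   3]
 [  9   8   9   7  37 126 121 115 131  87]
 [  8  12   9   5 107 122 123 118 163 152]
 [  8   7   9   2 121 123 119 128 149 148]
 [ 49   6  61 108 126 120 115 146 148 142]]
[[ 77  87  87  85  82 127 172 182 
[... 619 characters left out ...]
9 200 178  82 127 147  71  72  97]
 [191 194 192 165  81 125 112  67  72 144]
 [188 188 192 126  84 158  73  68 111 160]
 [ 78  79 100  92 130 128  71  75 121 153]]
fit x y yaw drop [0.5425 0.089  0.8684 0.    ] deg 49.758085781181805
scene 1 [252.2087 274.0957] 115 142.49215796613134 [0.5907 0.0772]
scene 2 [256.5806 259.957 ] 93 123.64623781188857 [ 0.5205 -0.051 ]
scene 3 [260.7857 246.8571] 84 108.0302324637305 [0.2241 0.0858]
top 1 [222.9467 248.0867] 150 138.2959850509651 [-0.1491 -0.1696]
top 2 [236.5036 232.7554] 139 135.76206830726005 [-0.2425 -0.305 ]
top 3 [249.9051 217.4161] 137 133.73625118040945 [-0.3015 -0.2928]
top 4 [263.2    202.2667] 135 132.1331992087653 [-0.404  -0.2974]
```

The fit is sub-pixel: frame at (0.5425, 0.089), yaw 49.8°, and the cap height agrees with the text. Next I turn the tool so its x axis runs along the row, and shut the jaws.

>>> carry_out(xyz=[[0,0,0],[0,0,0],[0,0,0],[0,0,0],[0,0,0],[0,0,0],[0,0,0],[0,0,0],[0,0,0],[0,0,0],[0,0,0],[0,0,0]], delta_rot=[[0,0,6.44],[0,0,6.44],[0,0,6.44],[0,0,6.44],[0,0,6.44],[0,0,6.44],[0,0,6.44],[0,0,6.44],[0,0,6.44],[0,0,6.44],[0,0,0],[0,0,0]], jaw=[-1,-1,-1,-1,-1,-1,-1,-1,-1,-1,-1,-1])

```text
t: 2.2
ee_pos: [0.2149, -0.479, 0.3039]
eef_rot: [-3.142, 0.0, -0.699]
force: [-0.6, 0.4, 0.4]
finger_gap: -0.001
gripper_force: 0.0
```

```bash
cat > go.py <<'E'
from h import *
import sys
from scipy.spatial.transform import Rotation as R
np.set_printoptions(precision=4,suppress=True)
s=state();x,y,w=.5425,.089,.8684
Rt=R.from_euler("xyz",s["eef_rot"]).as_matrix()
p=s["ee_pos"];d=p[:2]-[x,y];tip=p+Rt@[0,0,.073]
d=tip[:2]-[x,y]
print("t",s["t"],"tcp",p,"rpy deg",np.degrees(s["eef_rot"]),"gap",s["finger_gap"],"F",s["force"])
print("tip z",tip[2],"tip in frame",np.cos(w)*d[0]+np.sin(w)*d[1],-np.sin(w)*d[0]+np.cos(w)*d[1])
for fy,z in((.068,.07),(.068,.0316),(-.068,.0316)):
    t=np.array([x-np.sin(w)*fy,y+np.cos(w)*fy,z]);print(fy,z,"tool shift",Rt.T@(t-tip))
try: print("overhang",finger_overhang)
except NameError: pass
E
python3 go.py
```

```text
t 2.2 tcp [ 0.2149 -0.479   0.3039] rpy deg [-179.9994    0.0014  -40.0565] gap -0.0005054684330865565 F [-0.6416  0.4319  0.4444]
tip z 0.2308902154629141 tip in frame -0.645153473137449 -0.11690516994729261
0.068 0.07 tool shift [-0.1828 -0.6458  0.1609]
0.068 0.0316 tool shift [-0.1828 -0.6458  0.1993]
-0.068 0.0316 tool shift [-0.0468 -0.6453  0.1993]
overhang 0.0726
```

>>> carry_out(xyz=[[-0.0102,-0.0359,0],[-0.0102,-0.0359,0],[-0.0102,-0.0359,0],[-0.0102,-0.0359,0],[-0.0102,-0.0359,0],[-0.0102,-0.0359,0],[-0.0102,-0.0359,0],[-0.0102,-0.0359,0],[-0.0102,-0.0359,0],[-0.0102,-0.0359,0],[-0.0102,-0.0359,0],[-0.0102,-0.0359,0],[-0.0102,-0.0359,0],[-0.0102,-0.0359,0],[-0.0102,-0.0359,0],[-0.0102,-0.0359,0],[-0.0102,-0.0359,0],[-0.0102,-0.0359,0],[0,0,0],[0,0,0]], delta_rot=[[0,0,0],[0,0,0],[0,0,0],[0,0,0],[0,0,0],[0,0,0],[0,0,0],[0,0,0],[0,0,0],[0,0,0],[0,0,0],[0,0,0],[0,0,0],[0,0,0],[0,0,0],[0,0,0],[0,0,0],[0,0,0],[0,0,0],[0,0,0]], jaw=[-1,-1,-1,-1,-1,-1,-1,-1,-1,-1,-1,-1,-1,-1,-1,-1,-1,-1,-1,-1])

```text
t: 3.87
ee_pos: [0.2944, -0.0886, 0.3421]
eef_rot: [-2.936, 0.0, -0.439]
force: [0.2, -0.7, -0.6]
finger_gap: 0.001
gripper_force: 0.0
```

```bash
sed -i 's/\.073\]/.0726]/' go.py; python3 go.py
```

```text
t 3.8667 tcp [ 0.2944 -0.0886  0.3421] rpy deg [-168.2456    0.0245  -25.1789] gap 0.0012946455869049791 F [ 0.2095 -0.6797 -0.6296]
tip z 0.2710385065084927 tip in frame -0.281532354925929 0.0785309604116445
0.068 0.07 tool shift [ 0.0834 -0.2225  0.2516]
0.068 0.0316 tool shift [ 0.0834 -0.2147  0.2892]
-0.068 0.0316 tool shift [ 0.2148 -0.1801  0.282 ]
overhang 0.0726
```

```bash
cat > rot.py <<'E'
from h import *
from scipy.spatial.transform import Rotation as R
s=state();a=R.from_euler("xyz",s["eef_rot"]);b=R.from_euler("xyz",[np.pi,0,.8684-np.pi/2])
print("rot deg",np.round(np.degrees((a.inv()*b).as_rotvec()),2),"q",s["joint_pos"].round(3))
E
python3 rot.py
```

```text
rot deg [-11.68   1.57  15.01] q [-0.44  -0.288 -0.341  1.518  0.205  3.141]
```

Joint 6 hit its limit, because yaw = q1 − q6 + π. I'll remove the tilt and use the half-turned orientation (yaw 139.8°), which is equivalent.

>>> carry_out(xyz=[[0,0,0],[0,0,0],[0,0,0],[0,0,0],[0,0,0],[0,0,0],[0,0,0],[0,0,0],[0,0,0],[0,0,0],[0,0,0],[0,0,0],[0,0,0],[0,0,0]], delta_rot=[[0,0,-7],[0,0,-7],[0,0,-7],[0,0,-7],[0,0,-7],[0,0,-7],[0,0,-7],[0,0,-7],[0,0,-7],[0,0,-7],[0,0,-7],[0,0,-7],[0,0,0],[0,0,0]], jaw=[-1,-1,-1,-1,-1,-1,-1,-1,-1,-1,-1,-1,-1,-1])

```text
t: 5.03
ee_pos: [0.2946, -0.0893, 0.3413]
eef_rot: [-3.117, -0.203, 1.019]
force: [-0.4, -1.1, 0.1]
finger_gap: -0.0
gripper_force: 0.0
```

```bash
sed -i 's/-np.pi\/2\]/+np.pi\/2]/' rot.py; python3 rot.py; python3 go.py
```

```text
rot deg [  7.1  -10.64 -80.94] q [-0.442 -0.286 -0.342  1.518  0.205  1.678]
t 5.0333 tcp [ 0.2946 -0.0893  0.3413] rpy deg [-178.5694  -11.6596   58.368 ] gap -0.0003354764003996444 F [-0.3873 -1.0845  0.0726]
tip z 0.27017225905765935 tip in frame -0.28200788775197916 0.07807652745305617
0.068 0.07 tool shift [0.2311 0.0585 0.2507]
0.068 0.0316 tool shift [0.2234 0.0594 0.2883]
-0.068 0.0316 tool shift [0.2034 0.1937 0.2808]
overhang 0.0726
```

>>> carry_out(xyz=[[0,0,0],[0,0,0],[0,0,0],[0,0,0],[0,0,0],[0,0,0],[0,0,0],[0,0,0],[0,0,0],[0,0,0],[0,0,0],[0,0,0],[0,0,0],[0,0,0],[0,0,0]], delta_rot=[[0.546,-0.818,-6.226],[0.546,-0.818,-6.226],[0.546,-0.818,-6.226],[0.546,-0.818,-6.226],[0.546,-0.818,-6.226],[0.546,-0.818,-6.226],[0.546,-0.818,-6.226],[0.546,-0.818,-6.226],[0.546,-0.818,-6.226],[0.546,-0.818,-6.226],[0.546,-0.818,-6.226],[0.546,-0.818,-6.226],[0.546,-0.818,-6.226],[0,0,0],[0,0,0]], jaw=[-1,-1,-1,-1,-1,-1,-1,-1,-1,-1,-1,-1,-1,-1,-1])

```text
t: 6.28
ee_pos: [0.2944, -0.0889, 0.3415]
eef_rot: [3.141, 0.001, 2.438]
force: [-0.2, 0.6, -0.7]
finger_gap: -0.004
gripper_force: 0.0
```

```bash
python3 rot.py; python3 go.py
```

```text
rot deg [ 0.05  0.04 -0.05] q [-0.294 -0.281 -0.328  1.523  0.     0.41 ]
t 6.2833 tcp [ 0.2944 -0.0889  0.3415] rpy deg [179.9533   0.0439 139.7032] gap -0.004231322963389536 F [-0.1708  0.6152 -0.7336]
tip z 0.268877270507465 tip in frame -0.2959822044178443 0.07436055858226406
0.068 0.07 tool shift [-0.0059  0.2958  0.1991]
0.068 0.0316 tool shift [-0.0059  0.2958  0.2375]
-0.068 0.0316 tool shift [-0.1419  0.2959  0.2376]
overhang 0.0726
```

>>> carry_out(xyz=[[-0.0006,0.0296,0.014],[-0.0006,0.0296,0.014],[-0.0006,0.0296,0.014],[-0.0006,0.0296,0.014],[-0.0006,0.0296,0.014],[-0.0006,0.0296,0.014],[-0.0006,0.0296,0.014],[-0.0006,0.0296,0.014],[-0.0006,0.0296,0.014],[-0.0006,0.0296,0.014],[0,0,0.0295],[0,0,0.0295],[0,0,0],[0,0,0],[0,0,0]], delta_rot=[[0,0,0],[0,0,0],[0,0,0],[0,0,0],[0,0,0],[0,0,0],[0,0,0],[0,0,0],[0,0,0],[0,0,0],[0,0,0],[0,0,0],[0,0,0],[0,0,0],[0,0,0]], jaw=[-1,-1,-1,-1,-1,-1,-1,-1,-1,-1,-1,-1,-1,-1,-1])

```text
t: 7.53
ee_pos: [0.4901, 0.1336, 0.1439]
eef_rot: [3.14, 0.001, 2.441]
force: [0.9, -0.2, 0.3]
finger_gap: 0.003
gripper_force: 0.0
```

```bash
python3 rot.py; python3 go.py
python3 - <<'E'
from h import *
o=[]
for n,(c,r) in(("scene",(185,190)),("top",(170,150))):
    f=grab_frame(n);o.append(cv2.resize(f["color"][r:r+130,c:c+130,::-1],(400,400),interpolation=cv2.INTER_CUBIC))
cv2.imwrite("pics/c1.png",np.hstack(o))
E
```

```text
rot deg [0.07 0.08 0.09] q [ 0.266  0.143 -0.375  1.051 -0.     0.967]
t 7.5333 tcp [0.4901 0.1336 0.1439] rpy deg [179.9258   0.0774 139.8438] gap 0.0032584662759194403 F [ 0.8851 -0.1609  0.2571]
tip z 0.07133719714067226 tip in frame 0.000316016572859075 0.06873993071759577
0.068 0.07 tool shift [-0.0007 -0.0003  0.0013]
0.068 0.0316 tool shift [-0.0007 -0.0004  0.0397]
-0.068 0.0316 tool shift [-0.1367 -0.0006  0.0399]
overhang 0.0726
```

View pics/c1.png

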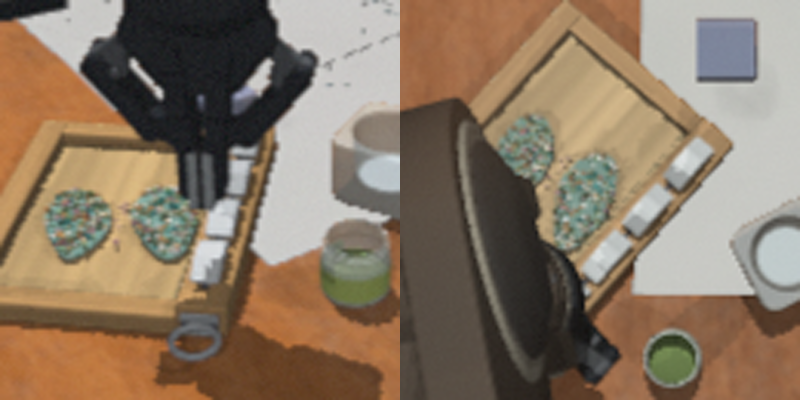

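The shut fingertips, at (203,200) in the left half, hang about 35–40 mm above bead 1 and in line with the row. The jar and tealight are clear. I'll descend to just above the cap, then go slowly.

>>> carry_out(xyz=[[0,0,0.01],[0,0,0.01],[0,0,0.01],[0,0,0.002],[0,0,0],[0,0,0]], delta_rot=[[0,0,0],[0,0,0],[0,0,0],[0,0,0],[0,0,0],[0,0,0]], jaw=[-1,-1,-1,-1,-1,-1])

```text
t: 8.13
ee_pos: [0.4894, 0.1337, 0.1104]
eef_rot: [-3.142, 0.001, 2.443]
force: [0.8, 1.1, 1.3]
finger_gap: 0.001
gripper_force: 0.0
```

```bash
python3 go.py
```

```text
t 8.1333 tcp [0.4894 0.1337 0.1104] rpy deg [-179.9953    0.0337  139.9691] gap 0.0010563908704140916 F [0.7532 1.1189 1.3305]
tip z 0.03777142845641318 tip in frame -0.0001538821817328312 0.06936635827198424
0.068 0.07 tool shift [-0.0014  0.0001 -0.0322]
0.068 0.0316 tool shift [-0.0014  0.0001  0.0062]
-0.068 0.0316 tool shift [-0.1374 -0.0004  0.0063]
overhang 0.0726
```

>>> carry_out(xyz=[[0,0,0.001],[0,0,0.001],[0,0,0.001],[0,0,0.001],[0,0,0],[0,0,0]], delta_rot=[[0,0,0],[0,0,0],[0,0,0],[0,0,0],[0,0,0],[0,0,0]], jaw=[-1,-1,-1,-1,-1,-1])

```text
t: 8.63
ee_pos: [0.4898, 0.1338, 0.1068]
eef_rot: [3.141, 0.001, 2.443]
force: [-0.1, 0.3, -0.2]
finger_gap: -0.001
gripper_force: 0.3
```

```bash
python3 go.py
```

```text
t 8.6333 tcp [0.4898 0.1338 0.1068] rpy deg [179.9543   0.0702 139.9731] gap -0.0006999178228104263 F [-0.1316  0.2618 -0.1738]
tip z 0.03418603125621296 tip in frame 0.0001930042679693031 0.0691154985262663
0.068 0.07 tool shift [-0.0012 -0.0002 -0.0358]
0.068 0.0316 tool shift [-0.0011 -0.0002  0.0026]
-0.068 0.0316 tool shift [-0.1371 -0.0007  0.0028]
overhang 0.0726
```

>>> carry_out(xyz=[[0,0,0.001],[0,0,0.001],[0,0,0.0006],[0,0,0],[0,0,0]], delta_rot=[[0,0,0],[0,0,0],[0,0,0],[0,0,0],[0,0,0]], jaw=[-1,-1,-1,-1,-1])

```text
t: 9.05
ee_pos: [0.4896, 0.1338, 0.104]
eef_rot: [3.141, 0.001, 2.443]
force: [0.2, 0.4, 0.5]
finger_gap: 0.003
gripper_force: 0.2
```

```bash
python3 go.py
```

```text
t 9.05 tcp [0.4896 0.1338 0.104 ] rpy deg [179.9742   0.0529 139.9748] gap 0.0026363753506423197 F [0.1871 0.4423 0.4784]
tip z 0.03138182966215612 tip in frame 4.7710868530344286e-05 0.06923463834631416
0.068 0.07 tool shift [-0.0013 -0.     -0.0386]
0.068 0.0316 tool shift [-0.0012 -0.0001 -0.0002]
-0.068 0.0316 tool shift [-0.1372 -0.0006 -0.0001]
overhang 0.0726
```

>>> carry_out(xyz=[[0,0,0.0004],[0,0,0.0004],[0,0,0],[0,0,0]], delta_rot=[[0,0,0],[0,0,0],[0,0,0],[0,0,0]], jaw=[-1,-1,-1,-1])

```text
t: 9.38
ee_pos: [0.4896, 0.1338, 0.1036]
eef_rot: [3.141, 0.001, 2.443]
force: [-1.1, 0.2, 5.9]
finger_gap: 0.002
gripper_force: 2.6
```

```bash
python3 go.py
```

```text
t 9.3833 tcp [0.4896 0.1338 0.1036] rpy deg [179.9606   0.0634 139.9706] gap 0.0023745284296025405 F [-1.1191  0.2004  5.9192]
tip z 0.031012353680103966 tip in frame 5.746151655431492e-05 0.06920035421899133
0.068 0.07 tool shift [-0.0012 -0.     -0.039 ]
0.068 0.0316 tool shift [-0.0012 -0.0001 -0.0006]
-0.068 0.0316 tool shift [-0.1372 -0.0006 -0.0004]
overhang 0.0726
```

Bead 1 bottomed at a tip height of 31.0 mm with about 6 N. I'll ease up half a millimetre and slide along the row.

>>> carry_out(xyz=[[0,0,-0.0006],[-0.003,0,0],[-0.003,0,0],[-0.003,0,0],[-0.003,0,0],[-0.003,0,0],[-0.003,0,0],[-0.003,0,0],[-0.003,0,0],[-0.003,0,0],[-0.003,0,0],[-0.003,0,0],[-0.003,0,0],[0,0,0]], delta_rot=[[0,0,0],[0,0,0],[0,0,0],[0,0,0],[0,0,0],[0,0,0],[0,0,0],[0,0,0],[0,0,0],[0,0,0],[0,0,0],[0,0,0],[0,0,0],[0,0,0]], jaw=[-1,-1,-1,-1,-1,-1,-1,-1,-1,-1,-1,-1,-1,-1])

```text
t: 10.55
ee_pos: [0.518, 0.1101, 0.104]
eef_rot: [3.141, 0.002, 2.442]
force: [-0.5, 0.4, -0.0]
finger_gap: -0.001
gripper_force: 0.0
```

```bash
python3 go.py
```

```text
t 10.55 tcp [0.518  0.1101 0.104 ] rpy deg [179.9613   0.1396 139.944 ] gap -0.0011720504524930814 F [-0.5274  0.4384 -0.0391]
tip z 0.03142604059609361 tip in frame 0.00036654189091362213 0.032144235950676295
0.068 0.07 tool shift [ 0.0358 -0.0002 -0.0387]
0.068 0.0316 tool shift [ 0.0359 -0.0002 -0.0003]
-0.068 0.0316 tool shift [-0.1001 -0.0007  0.0001]
overhang 0.0726
```

>>> carry_out(xyz=[[-0.003,0,0],[-0.003,0,0],[-0.003,0,0],[-0.003,0,0],[-0.003,0,0],[-0.003,0,0],[-0.003,0,0],[-0.003,0,0],[-0.003,0,0],[-0.003,0,0],[-0.003,0,0],[-0.003,0,0],[-0.003,0,0],[-0.003,0,0],[-0.003,0,0],[-0.003,0,0],[0,0,0]], delta_rot=[[0,0,0],[0,0,0],[0,0,0],[0,0,0],[0,0,0],[0,0,0],[0,0,0],[0,0,0],[0,0,0],[0,0,0],[0,0,0],[0,0,0],[0,0,0],[0,0,0],[0,0,0],[0,0,0],[0,0,0]], jaw=[-1,-1,-1,-1,-1,-1,-1,-1,-1,-1,-1,-1,-1,-1,-1,-1,-1])

```text
t: 11.97
ee_pos: [0.5547, 0.0792, 0.104]
eef_rot: [3.141, 0.002, 2.442]
force: [-0.2, -0.4, 0.4]
finger_gap: -0.0
gripper_force: 0.0
```

```bash
python3 go.py
```

```text
t 11.9667 tcp [0.5547 0.0792 0.104 ] rpy deg [179.9584   0.1193 139.9418] gap -0.00035635093515046224 F [-0.1967 -0.3676  0.4258]
tip z 0.03140817325208817 tip in frame 0.0005145519763038505 -0.01580807588730728
0.068 0.07 tool shift [ 0.0837 -0.0002 -0.0388]
0.068 0.0316 tool shift [ 0.0838 -0.0002 -0.0004]
-0.068 0.0316 tool shift [-0.0522 -0.0007 -0.0001]
overhang 0.0726
```

>>> carry_out(xyz=[[-0.003,0,0],[-0.003,0,0],[-0.003,0,0],[-0.003,0,0],[-0.003,0,0],[-0.003,0,0],[-0.003,0,0],[-0.003,0,0],[-0.003,0,0],[-0.003,0,0],[-0.003,0,0],[-0.003,0,0],[-0.003,0,0],[-0.003,0,0],[-0.003,0,0],[-0.003,0,0],[-0.003,0,0],[0,0,0],[0,0,0]], delta_rot=[[0,0,0],[0,0,0],[0,0,0],[0,0,0],[0,0,0],[0,0,0],[0,0,0],[0,0,0],[0,0,0],[0,0,0],[0,0,0],[0,0,0],[0,0,0],[0,0,0],[0,0,0],[0,0,0],[0,0,0],[0,0,0],[0,0,0]], jaw=[-1,-1,-1,-1,-1,-1,-1,-1,-1,-1,-1,-1,-1,-1,-1,-1,-1,-1,-1])

```text
t: 13.55
ee_pos: [0.5932, 0.0468, 0.104]
eef_rot: [3.141, 0.001, 2.443]
force: [0.1, 0.4, 0.6]
finger_gap: 0.004
gripper_force: 0.1
```

```bash
python3 go.py
```

```text
t 13.55 tcp [0.5932 0.0468 0.104 ] rpy deg [179.9663   0.0697 139.9548] gap 0.0035763200770673065 F [0.1074 0.3685 0.5556]
tip z 0.03141760108431428 tip in frame 0.0005834695898951844 -0.06611413325390925
0.068 0.07 tool shift [ 0.1341 -0.0001 -0.0387]
0.068 0.0316 tool shift [ 0.1341 -0.0001 -0.0003]
-0.068 0.0316 tool shift [-0.0019 -0.0006 -0.0002]
overhang 0.0726
```

Bead 4 is done too, so I'll lift off and clear the view.

>>> carry_out(xyz=[[0,0,-0.01],[0,0,-0.02],[0,0,-0.03],[0,0,-0.03],[0,0,-0.03],[0,0,-0.03],[0,-0.03,0],[0,-0.03,0],[0,-0.03,0],[0,-0.03,0],[0,-0.03,0],[0,-0.03,0],[0,-0.03,0],[0,-0.03,0],[0,0,0],[0,0,0]], delta_rot=[[0,0,0],[0,0,0],[0,0,0],[0,0,0],[0,0,0],[0,0,0],[0,0,0],[0,0,0],[0,0,0],[0,0,0],[0,0,0],[0,0,0],[0,0,0],[0,0,0],[0,0,0],[0,0,0]], jaw=[-1,-1,-1,-1,-1,-1,-1,-1,-1,-1,-1,-1,-1,-1,-1,-1])

```text
t: 14.88
ee_pos: [0.4377, -0.1376, 0.2549]
eef_rot: [3.14, 0.002, 2.44]
force: [-0.6, -0.0, -0.4]
finger_gap: -0.001
gripper_force: 0.0
```

```bash
sed -i '/h\[/d;/^h=/d' run1.py; python3 run1.py
python3 - <<'E'
from h import *
o=[]
for n,(c,r) in(("scene",(195,190)),("top",(170,150))):
    f=grab_frame(n);o.append(cv2.resize(f["color"][r:r+130,c:c+130,::-1],(400,400),interpolation=cv2.INTER_CUBIC))
cv2.imwrite("pics/c2.png",np.hstack(o))
E
```

```text
scene 0 [252.4959 276.3821] 123
scene 1 [256.83 261.95] 100
scene 2 [260.8161 248.9885] 87
scene 3 [264.4925 236.8507] 67
top 0 [223.3904 248.1781] 146
top 1 [236.7123 232.8904] 146
top 2 [250.0621 217.7586] 145
top 3 [263.3286 202.6714] 140
fit x y yaw drop [0.542  0.089  0.8646 0.0044] deg 49.53568766758171
scene 1 [252.4959 276.3821] 123 142.8524931052234 [ 0.3681 -0.0877]
scene 2 [256.83 261.95] 100 124.00289877899922 [0.4137 0.014 ]
scene 3 [260.8161 248.9885] 87 108.3759978520684 [ 0.408  -0.0487]
scene 4 [264.4925 236.8507] 67 95.30778720672242 [0.365  0.2003]
top 1 [223.3904 248.1781] 146 136.9001445948379 [-0.4389 -0.0773]
top 2 [236.7123 232.8904] 146 134.408984225709 [-0.3051 -0.1306]
top 3 [250.0621 217.7586] 145 132.40348033374175 [-0.3192 -0.2024]
top 4 [263.3286 202.6714] 140 130.8291099939961 [-0.3991 -0.1483]
1 (array([0.4922, 0.1321, 0.0237]), np.float64(0.0018817164455069456))
2 (array([0.5256, 0.1037, 0.0242]), np.float64(0.0018367582828401022))
3 (array([0.559 , 0.0751, 0.0241]), np.float64(0.001968494861843773))
4 (array([0.5926, 0.0464, 0.0246]), np.float64(0.002037834917897849))
```

View pics/c2.png

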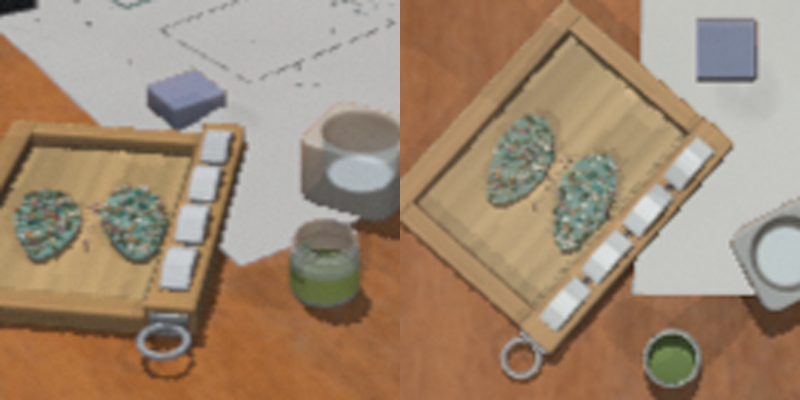

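All four caps, from (180,268) to (215,145) in the left half, now sit about 4.4 mm lower with equal residuals. The frame and the bystanders haven't moved, so I'll hand in.

```bash
python3 -c "
from cell import *
print(hand_in())"
```

```text
the job is handed in; nothing more can be done
None
```

I pushed all four bead sections down in order from the ring end; the final two-camera fit shows them about 4.4 mm lower, past the 3.5 mm needed, with the frame within about 1 mm of its starting place and the jar, tealight holder and block looking unmoved. I handed the job in after about 15 s, with no result reported.

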